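# Refit the screw cap of the saw's coolant strainer

### The arm

A 7-joint arm with a two-finger parallel gripper is mounted at the origin on the work surface. World frame = base frame: x ahead of the robot, y to its left, z up, the work surface at z = 0. Lengths are in m, angles in degrees, forces in N, time in s.
With the tool pointing down it reaches from about 0.4 to 0.85 m from the base axis. Payload 4.5 kg.
Tool frame: the origin (TCP) lies at the very end of the fingers, on their centre line; the grasp point (between the pads) lies 19 mm behind it; z points along the fingers, x is the direction in which the jaws open and shut, and the axes are right-handed (so a half turn about z gives the same grasp; the last joint's range is limited). The gripper opens to 85 mm and grips with 20 to 120 N. Pads are 22 mm wide; open, the fingers measure 114 mm over their backs; the gripper's body (76 mm by 85 mm) begins 54 mm behind the grasp point. The pads swing forward as they close: fully open they stand 13 mm farther back than shut.
Start: joints at [66.337, 39.483, -11.15, 89.685, 9.013, 51.709, -12.324], TCP at [0.27, -0.564, 0.231] pointing down, gripper open.
Joint ranges: [-172.22, 172.22], [-26.19, 119.32], [-84.43, 86.54], [7.71, 146.69], [-57.33, 237.33], [2.42, 119.75], [-152.13, 152.13]. Speed limits (degrees/s): [147.25, 147.25, 180, 180, 180, 180, 180].

### API

Orientations are given as [roll, pitch, yaw] about the fixed x, y, z axes, in that order (R = Rz(yaw) Ry(pitch) Rx(roll)).
In Python, from cell import sense, get_image, get_calibration, hand_in, boxes_of, outline_of gives the robot as it stands.
- The arm moves only by the shell command python3 -m inch 'ROWS' [FORCE]. ROWS is JSON, a list that holds one entry, the list of rows, each a list of 7 numbers: the shift along the tool's x, y, z in mm, then the turn, a rotation vector about the tool's x, y, z in rad, then the finger opening in mm, from 0 to 85.4. A call has 1 to 12 rows; each row is the pose to reach, as a shift and turn from the pose commanded when the call began, along the tool's axes at that moment; what a row does not reach only later rows make up. A row lasts 1/8 s, in which the tool goes at most 62.5 mm and 10.7 degrees, less where a joint would pass 70% of its speed; a pose out of reach is approached as far as the arm can. A call with a gripper value outside its range is refused whole. The fingers move at their own pace and stop on an object; FORCE is the grip in N (left out, the last holds). Time passes only in rows, so rows that repeat a pose let the fingers close. It gives the time, the measured TCP pose, the force and the opening at its end, in the units of the state.
- sense(): the state, without advancing time (a new reading comes with each control period).
- get_image(name): name is "side" or "top"; returns the picture (480x640x3 uint8, red, green, blue); there is no depth.
- get_calibration(name): a dict with "intrinsics" (3x3 intrinsics, pixels), "k1" (the pictures are not rectified: a ray, as slopes to the right and down, at radius r is drawn at 1 + k1 r^2 times it, then the intrinsics apply), "R" (3x3) and "t" (3): a world point X has camera coordinates R X + t. Camera axes: x right, y down, z forward; pixel columns grow to the right and rows downward; lengths in m; the calibration is good to about 2 mm. A picture is of the moment at which its call begins. get_calibration takes no time and is no camera call.
- hand_in(): hands the job in, once; it reports no verdict.
Trained networks look in the newest picture that a camera, given by its name, has taken for a name from the list of things; names that differ only in an ending like _2 or _b are one class to them, and where a whole thing is asked for, a point or a joint stands for the part that bears it (a point fixed in the world has none). Each returns a list of dicts, best first, with "score" (0 to 1); they miss things now and then, are a little off and sometimes report something else, mostly with a low value. They report only what shows in the picture. A call takes as long as a camera call. They do not tell look-alikes from the thing itself.
- boxes_of(thing, camera): "bbox" ([centre column, centre row, width, height] in pixels, round what is visible of it).
- outline_of(thing, camera): "pixels" (480x640 bool, what is visible of it) and "bbox" ([centre column, centre row, width, height] in pixels, round what is visible of it).
The state is a dict: "clock": time; "joint_pos": joint angles; "qvel": joint speeds; "joint_torque": joint torques, N m; "eef_pos": TCP position; "ee_rot": TCP orientation; "ft_force": force on the tool from outside, world axes, zero at the start; "ft_torque": the same for the moment, N m; "grip_width": opening from 0.0 (shut) to 1.0 (fully open).
Only numpy, scipy, OpenCV 4.12 (cv2) and the standard library are available. Lean on these libraries where they do the work, as an engineer would, in place of code of your own. Each camera call takes 0.05 s, during which the arm holds its last target. There are 200 camera calls.

### The job

The coolant strainer on the bench has been cleaned and wants its knurled cap back: set the cap squarely on the threaded neck, turn it backward (anticlockwise from above) under light pressure until you feel it drop a step, then screw it forward (clockwise) down to its seat and leave it hand-tight. Do not force the thread at any point, and leave the other things on the bench where they are.

Things in the scene. Friction and masses are not known exactly. Their poses are not given: they have to be found in the camera images.
- cap: bare aluminium screw cap: a knurled round 57 mm in diameter, 38 mm tall, 0.16 to 0.25 kg, standing mouth down on the bench at the start. Origin at the centre of its open rim (underside), z up through the closed top. The top 16 mm are solid; below is a skirt 22 mm deep, 46 mm bore, with three thread lugs 3 mm above the rim, tips on a 39 mm circle, their angle not marked.
- strainer: the coolant strainer, fixed to the bench: a grey-painted cast body 74 mm in diameter with two side ports along its own y (ends 84 mm out, 60 mm above the bench) on a 130 x 120 mm steel plate. Origin at bench level on its axis, z up. Its sealing face, a ring 60 mm in diameter, lies 100 mm above the bench, and the threaded neck stands upright on it.
- neck: the strainer's threaded neck. Origin at the centre of the sealing face, z up. It rises 18 mm: 38 mm core, tapered over the top 3 mm, 44 mm over the rounded thread ridges. Right-handed, three starts, ridges 4 mm apart and 1.6 mm thick, one turn is 12 mm; the ridges begin 12 mm up, at angles not marked.
- seat (a point): centre of the sealing face, 100 mm above the bench, z up. Height of the cap's rim above it: 5 to 9 mm while it rides on the thread ends, rising 1.9 mm per radian backward; every third of a turn the lugs fall off the ends and it drops about 4 mm, to 5 mm; 0 mm when home. From there the thread has 0.5 rad of play before it begins to clamp.
- tape: bystander: black tape measure with a yellow disc, 70 x 34 x 62 mm, standing on edge. Origin under its centre.
- offcut: bystander: sawn round steel offcut, 42 mm in diameter, 48 mm tall, upright. Origin under its centre.
- brush: bystander: bench brush head, wooden back and dark bristles, 30 x 90 x 32 mm, long along its y. Origin under its centre.
- cap_top (a point): centre of the cap's top face, 38 mm above its rim, z up. Turning the cap takes 0.1 to 0.2 Nm until it clamps; then the moment climbs to 0.5 Nm within about 0.15 rad. Hand-tight is 0.4 to 1 Nm, which clamps with about 12 to 40 N between cap and neck; the thread counts as forced over 70 N.
There are look-alikes about, which are no part of the job. Leave any brown or green look-alike of the cap alone.

How it is judged:
By the outcome, as a careful person would: the job done as asked, in the order asked, and still so for the second after the job is handed in, with the robot touching nothing.
It also fails if it takes over 72 s, if anything falls off the work surface, if the arm or the gripper's body presses on something with over 40 N, if the wrist force passes 120 N, or if a joint passes its speed limit or range.

## Working session

There is one attempt and no reset: what is moved stays moved. The work goes in short steps, Python scripts to look and compute and a shell command to move; the robot and the scene stay as the last step left them, time stands still between calls to the robot, and variables do not carry over. Pictures are saved under pics/ and viewed, about 8 in all and at most 12, crops included, and the job is handed in when it is done.

```bash
mkdir -p pics; ls; cat > h.py <<'E'
import numpy as np, cv2
from cell import *
def save(name,fn,crop=None,s=1):
    im=get_image(name)
    if crop: a,b,c,d=crop; im=im[b:d,a:c]
    im=cv2.resize(im,None,fx=s,fy=s,interpolation=cv2.INTER_CUBIC)
    cv2.imwrite('pics/'+fn,im[:,:,::-1])
def ray(name,u,v):
    c=get_calibration(name);K=np.array(c['intrinsics']);k1=c['k1'];R=np.array(c['R']);t=np.array(c['t'])
    d=np.linalg.solve(K,[u,v,1]);d=d[:2];p=d.copy()
    for _ in range(30): p=d/(1+k1*(p@p))
    return -R.T@t, R.T@np.array([p[0],p[1],1])
def atz(name,u,v,z):
    o,d=ray(name,u,v); return o+d*(z-o[2])/d[2]
def proj(name,X):
    c=get_calibration(name);K=np.array(c['intrinsics']);p=np.array(c['R'])@X+np.array(c['t']);p=p[:2]/p[2]
    p=p*(1+c['k1']*(p@p));return (K@[p[0],p[1],1])[:2]
E
python3 - <<'E'
from h import *
save('side','s1.png');save('top','t1.png')
for n in('side','top'):
    c=get_calibration(n);print(n,-np.array(c['R']).T@np.array(c['t']),c['k1'],c['intrinsics'])
    for th in('cap','strainer','neck'):
        for b in boxes_of(th,n)[:4]:
            print(th,n,round(b['score'],2),np.round(b['bbox'],1))
s=sense();print(s)
E
```

```text
pics
side [0.12058916 0.58953087 0.63074183] -0.1681424487500311 [[559.83815217   0.         319.15997082]
 [  0.         559.83815217 245.80562601]
 [  0.           0.           1.        ]]
cap side 0.86 [384.4 262.2  36.3  35.5]
cap side 0.79 [304.1 339.7  39.1  46.8]
cap side 0.78 [388.8 355.5  43.2  42.2]
cap side 0.59 [346.8 301.9  42.7  44.2]
strainer side 0.86 [443.6 180.5  87.1  80.2]
neck side 0.86 [450.2 149.   22.7  21.4]
top [0.46413167 0.11040051 1.00773111] -0.12150604888148647 [[495.30228833   0.         320.12336311]
 [  0.         495.30228833 234.18181427]
 [  0.           0.           1.        ]]
cap top 0.91 [329.9 218.3  28.1  31.3]
cap top 0.73 [350.7 258.1  27.4  29.3]
cap top 0.69 [247.4 270.2  28.8  33.6]
cap top 0.59 [277.7 318.2  26.4  28.2]
strainer top 0.55 [471.8 236.5  84.7  63. ]
strainer top 0.45 [482.8 229.2  19.8  27.7]
neck top 0.81 [482.6 230.8  21.1  23.7]
{'clock': 0.4, 'joint_pos': array([ 66.3371821 ,  39.49033952, -11.14871112,  89.69339295,
         9.01331014,  51.71046013, -12.32337097]), 'qvel': array([-0.07653623, -0.210021  ,  0.0550238 , -0.05149848, -0.01527857,
       -0.04722627, -0.06164106]), 'joint_torque': array([ 1.98954905e-03, -5.38993621e+01, -1.26439132e+00, -1.58621871e+01,
        9.78529308e-03,  3.91574446e-03, -8.30282744e-06]), 'eef_pos': array([ 0.27002124, -0.56357594,  0.23119226]), 'ee_rot': array([ 1.79998558e+02,  1.25726606e-02, -6.43977152e+01]), 'ft_force': array([ 0.30396602,  0.18618815, -0.27178984]), 'ft_torque': array([0.00393639, 0.01162436, 0.00667431]), 'grip_width': 0.999746827210025}
```

View pics/s1.png

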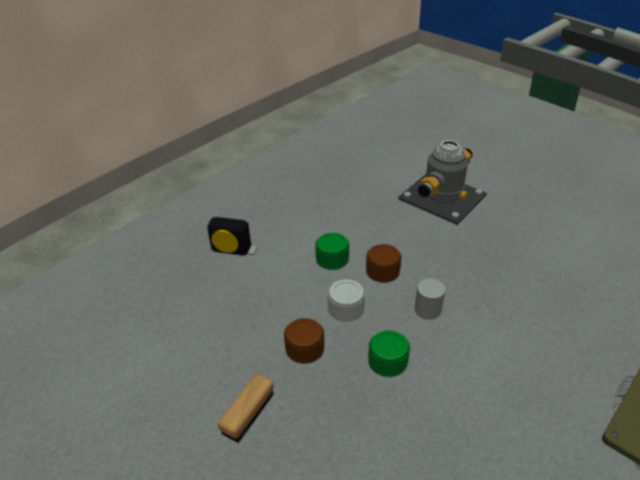

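View pics/t1.png

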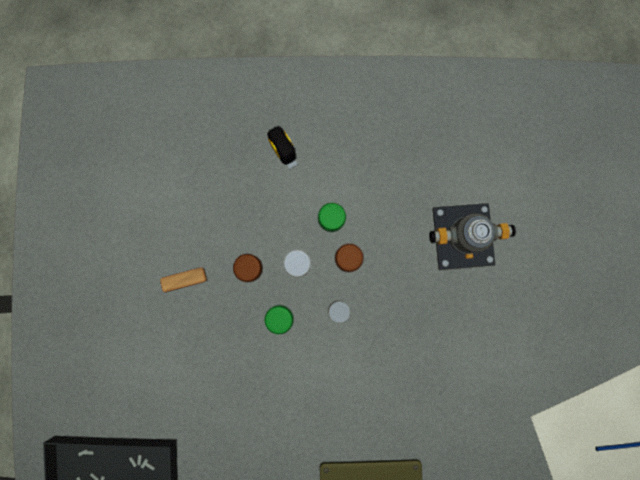

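The cap candidates in the top view are silver (297,263), brown (247,268) and (349,257), and green (332,216) and (279,320). The offcut is at (340,312). The job calls for bare aluminium, so I choose the silver one; in the side view it is at (347,300). Next I check it in a close crop and measure.

```bash
python3 - <<'E'
from h import *
from scipy.optimize import least_squares
t=get_image('top');s=get_image('side')
a=cv2.resize(t[225:345,240:380],None,fx=4,fy=4,interpolation=cv2.INTER_CUBIC)[:400,:400]
b=cv2.resize(t[180:280,430:530],None,fx=4,fy=4,interpolation=cv2.INTER_CUBIC)
c=cv2.resize(s[250:350,297:397],None,fx=3,fy=3,interpolation=cv2.INTER_CUBIC)
d=cv2.resize(s[120:220,400:500],None,fx=3,fy=3,interpolation=cv2.INTER_CUBIC)
o=np.zeros((600,800,3),np.uint8)
b=cv2.resize(t[200:266,440:524],None,fx=4,fy=4)
o[:300,:300]=c;o[300:600,:300]=d;o[:300,300:800]=cv2.resize(t[230:290,260:360],(500,300),interpolation=cv2.INTER_CUBIC);o[300:600,300:800]=cv2.resize(t[200:260,430:530],(500,300),interpolation=cv2.INTER_CUBIC)
cv2.imwrite('pics/c1.png',o[:,:,::-1])
# silver blob silhouettes
def blob(im,x,y,r=35):
    m=(im.astype(int).min(2)>135).astype(np.uint8)
    n,l,st,ce=cv2.connectedComponentsWithStats(m); 
    k=l[y,x]; return st[k],ce[k]
for n,im,x,y in(('top',t,297,263),('side',s,347,300)):
    print(n,blob(im,x,y),im[y,x],im[y+15 if n=='side' else y,x])
print('cap top cam @.038',atz('top',297,263,.038),'side @.038',atz('side',346.5,291,.038))
print('neck top @.118',atz('top',482,231,.118),'side',atz('side',450,147,.118))
for th,pos in(('cap',None),('neck',None),('strainer',None)):
  for n in('top','side'):
    for q in outline_of(th,n):
        ys,xs=np.nonzero(q['pixels']); print(th,n,round(q['score'],2),np.round(q['bbox'],1),xs.mean().round(2),ys.mean().round(2),len(xs))
E
```

```text
top (array([284, 250,  26,  26, 539], dtype=int32), array([296.70686456, 262.60853432])) [164 176 183] [164 176 183]
side (array([330, 279,  33,  25, 642], dtype=int32), array([345.8894081 , 291.01401869])) [153 166 156] [86 86 82]
cap top cam @.038 [0.50210955 0.14075343 0.038     ] side @.038 [0.50239461 0.14236268 0.038     ]
neck top @.118 [ 0.55231042 -0.20190096  0.118     ] side [ 0.54866364 -0.19252564  0.118     ]
cap top 0.95 [278.  319.4  29.3  32.4] 278.76 319.21 692
cap top 0.86 [348.5 257.4  26.6  28.7] 349.13 257.79 669
cap top 0.81 [298.  264.8  28.8  33.3] 297.28 263.25 645
cap top 0.75 [330.3 216.8  25.6  31. ] 331.58 217.34 698
cap top 0.7 [248.1 270.4  24.6  29.1] 247.79 268.22 654
cap side 0.95 [389.  356.4  43.3  45.8] 388.46 353.38 1672
cap side 0.82 [305.4 340.4  37.   46.1] 304.43 340.66 1553
cap side 0.8 [346.  301.8  40.4  44.6] 346.38 300.28 1321
cap side 0.7 [384.1 264.6  37.4  35.3] 383.26 262.78 1178
cap side 0.61 [333.8 248.9  31.9  41.8] 332.3 250.57 1056
neck top 0.97 [480.4 230.2  18.5  25.1] 480.09 231.32 440
neck side 0.66 [449.9 147.9  23.9  23.1] 449.04 149.4 365
strainer top 0.73 [471.9 236.8  88.3  59.3] 466.27 235.67 3930
strainer side 0.84 [443.2 180.8  87.5  84.4] 445.11 184.84 4024
```

View pics/c1.png

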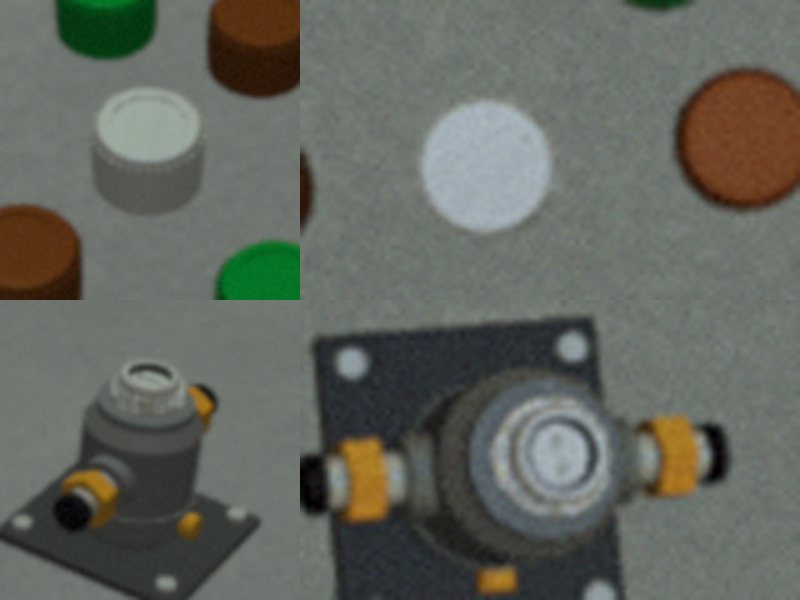

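```bash
python3 - <<'E'
from h import *
print('top bore',atz('top',481.4,230.6,.118),'flange',atz('top',479.2,232.4,.1))
print('side rim',atz('side',449.5,146,.118),atz('side',450,145,.118))
# triangulate-ish: predicted projections
for X in([.552,-.199],[.550,-.196]):
  for z in(.1,.118): print(X,z,proj('top',np.array(X+[z])),proj('side',np.array(X+[z])))
def circ(n,c,z,r):
    return np.array([proj(n,np.array([c[0]+r*np.cos(a),c[1]+r*np.sin(a),z])) for a in np.linspace(0,6.28,100)])
# edge-based fit: flange (60mm,z .1), neck tip, cap top circle gradient maximisation
from scipy.optimize import minimize
def fit(n,c0,z,rs):
    im=cv2.GaussianBlur(cv2.cvtColor(get_image(n),cv2.COLOR_RGB2GRAY).astype(np.float32),(0,0),.8)
    def sc(c):
        v=0
        for r in rs:
            o=circ(n,c,z,r+.0015).astype(np.float32);i=circ(n,c,z,r-.0015).astype(np.float32)
            f=lambda p:cv2.remap(im,p[None,:,0],p[None,:,1],cv2.INTER_LINEAR)[0]
            v+=np.clip(f(i)-f(o),-40,60).mean()
        return v
    g=[(sc((c0[0]+dx,c0[1]+dy)),c0[0]+dx,c0[1]+dy) for dx in np.arange(-.012,.0121,.001) for dy in np.arange(-.012,.0121,.001)]
    return np.round(max(g),4)
for n in('top','side'):
    print(n,'cap',fit(n,(.502,.1415),.038,[.0275]))
    print(n,'flange',fit(n,(.551,-.198),.1,[.03]),'neck18',fit(n,(.551,-.198),.115,[.019]))
    
for i in range(1): print(sense()['clock'])
E
```

```text
top bore [ 0.5530642  -0.20079612  0.118     ] flange [ 0.55152504 -0.20267211  0.1       ]
side rim [ 0.55124564 -0.19491044  0.118     ] [ 0.55249796 -0.19854149  0.118     ]
[0.552, -0.199] 0.1 [477.2908259  232.17315061] [449.21482348 153.58450068]
[0.552, -0.199] 0.118 [480.48122068 231.18775265] [450.37098256 144.99964671]
[0.55, -0.196] 0.1 [475.78640749 233.25563133] [449.25231551 154.61017247]
[0.55, -0.196] 0.118 [478.95036086 232.29069362] [450.41349396 146.01102031]Traceback (most recent call last):
  File "<stdin>", line 23, in <module>
  File "<stdin>", line 20, in fit
  File "<stdin>", line 16, in sc
  File "<stdin>", line 8, in circ
  File "h.py", line 16, in proj
    c=get_calibration(name);K=np.array(c['intrinsics']);p=np.array(c['R'])@X+np.array(c['t']);p=p[:2]/p[2]
ValueError: time passes only in moves, steps and waits
```

```bash
python3 -m inch '[[[-20,-19,0,0,0,-0.05,85],[-60,-57,0,0,0,-0.15,85],[-100,-96,0,0,0,-0.25,85],[-140,-134,0,0,0,-0.35,85],[-180,-172,0,0,0,-0.45,85],[-220,-211,0,0,0,-0.55,85],[-260,-250,0,0,0,-0.65,85],[-300,-288,0,0,0,-0.75,85],[-340,-326,0,0,0,-0.85,85],[-380,-364,0,0,0,-0.95,85],[-415,-398,0,0,0,-1.05,85],[-436,-418,0,0,0,-1.1,85]]]' 60
cat >> h.py <<'E'
_cal={n:get_calibration(n) for n in('side','top')}
def get_calibration(n): return _cal[n]
def goto(x,y,z,yaw=None):
    "shift in tool axes (mm) and turn from measured pose to a target, tool down"
    from scipy.spatial.transform import Rotation as Ro
    s=sense();R=Ro.from_euler('xyz',s['ee_rot'],degrees=True)
    d=R.inv().apply(np.array([x,y,z])-s['eef_pos'])*1000
    T=Ro.from_euler('xyz',[180,0,s['ee_rot'][2] if yaw is None else yaw],degrees=True)
    print('shift',d.round(1),'turn',(R.inv()*T).as_rotvec().round(4));st(s)
def st(s=None):
    s=s or sense();print(s['clock'],'p',s['eef_pos'].round(4),'r',s['ee_rot'].round(2),'F',s['ft_force'].round(1),'T',s['ft_torque'].round(3),'q7',s['joint_pos'].round(0),'w',round(s['grip_width']*85.4,1))
E
python3 -c "
from h import *
goto(.502,.1415,.1,0)"
```

```text
clock: 2.35
eef_pos: [0.4596, 0.0131, 0.2317]
ee_rot: [-179.9, -0.1, -1.1]
ft_force: [0.7, -0.3, -0.2]
grip_width: 0.994
shift [  39.7 -129.   131.9] turn [-0.0012 -0.0016 -0.0188]
2.35 p [0.4596 0.0131 0.2317] r [-1.7993e+02 -9.0000e-02 -1.0800e+00] F [ 0.7 -0.3 -0.2] T [-0.016  0.019  0.036] q7 [ 11.  29. -27. 117.  21.  39. -31.] w 84.8
```

```bash
python3 -m inch '[[[10,-32,20,0,0,-0.018,85],[20,-65,45,0,0,-0.018,85],[32,-105,75,0,0,-0.018,85],[39.7,-129,105,0,0,-0.018,85],[39.7,-129,132,0,0,-0.018,85],[39.7,-129,132,0,0,-0.018,85]]]' 60
python3 -c "
from h import *
save('side','s2.png',(250,200,450,400),3)
goto(.502,.1415,.006,0)"
```

```text
clock: 3.1
eef_pos: [0.5002, 0.1379, 0.0979]
ee_rot: [179.9, 0.2, -0.3]
ft_force: [-0.0, -0.4, 0.1]
grip_width: 0.995
shift [ 1.  -3.8 93. ] turn [ 0.0011  0.0013 -0.0059]
3.15 p [0.5011 0.1378 0.0991] r [ 1.7994e+02  7.0000e-02 -3.4000e-01] F [ 0.7 -0.4  0.9] T [ 0.002 -0.025  0.004] q7 [-10.  45. -17. 114.  29.  26. -49.] w 85.0
```

View pics/s2.png

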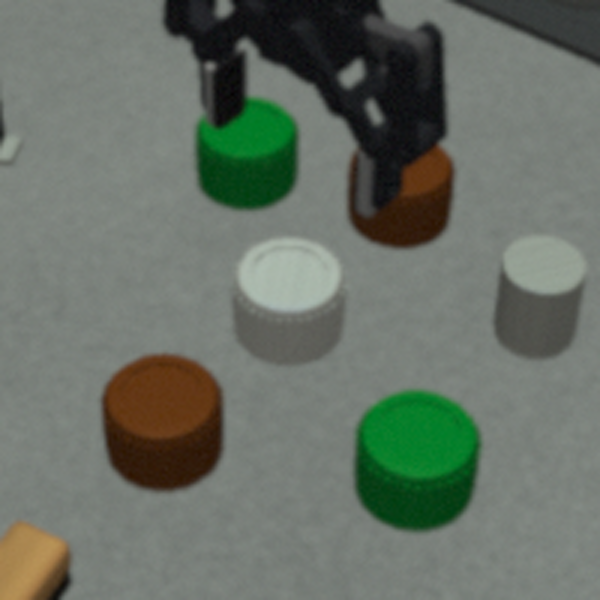

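```bash
python3 -m inch '[[[0,0,20,0,0,0,85],[0,0,45,0,0,0,85],[0,0,70,0,0,0,85],[0,0,86,0,0,0,85],[0,0,92,0,0,0,85],[0,0,92,0,0,0,85],[0,0,92,0,0,0,85]]]' 60
python3 -c "
from h import *
goto(.502,.1415,.006,0)"
```

```text
clock: 4.03
eef_pos: [0.502, 0.1383, 0.008]
ee_rot: [-180.0, -0.1, -0.4]
ft_force: [0.2, -0.6, 0.9]
grip_width: 0.995
shift [ 0.  -3.2  2. ] turn [-0.0004 -0.0012 -0.0062]
4.025 p [0.502  0.1383 0.008 ] r [-1.7998e+02 -7.0000e-02 -3.5000e-01] F [ 0.2 -0.6  0.9] T [ 0.032 -0.04   0.023] q7 [-15.  54.  -9. 115.  34.  13. -54.] w 85.0
```

```bash
python3 -m inch '[[[0,-3.2,1,0,0,0,85],[0,-3.2,1,0,0,0,85],[0,-3.2,1,0,0,0,50],[0,-3.2,1,0,0,0,50],[0,-3.2,1,0,0,0,50],[0,-3.2,1,0,0,0,50],[0,-3.2,1,0,0,0,50],[0,-3.2,1,0,0,0,50]]]' 60
python3 -c "
from h import *
goto(.502,.1415,.006,0)"
```

```text
clock: 5.03
eef_pos: [0.5016, 0.1413, 0.0068]
ee_rot: [180.0, -0.0, -0.3]
ft_force: [-0.9, 0.4, 5.3]
grip_width: 0.65
shift [ 0.4 -0.2  0.8] turn [ 0.0001 -0.0005 -0.006 ]
5.025 p [0.5016 0.1413 0.0068] r [ 1.7999e+02 -3.0000e-02 -3.4000e-01] F [-0.9  0.4  5.3] T [0.021 0.255 0.052] q7 [-15.  54.  -9. 115.  33.  13. -54.] w 55.5
```

```bash
python3 -m inch '[[[0,0,-15,0,0,0,50],[0,0,-45,0,0,0,50],[0,0,-80,0,0,0,50],[4,25,-115,0,0,0,50],[9,60,-145,0,0,0,50],[16,105,-165,0,0,0,50],[24,155,-170,0,0,0,50],[32,205,-170,0,0,0,50],[40,255,-170,0,0,0,50],[46,300,-170,0,0,0,50],[50,328,-165,0,0,0,50],[52,338,-160,0,0,0,50]]]' 60
python3 -m inch '[[[0,0,0,0,0,0,50],[0,0,0,0,0,0,50]]]'
python3 -c "
from h import *
save('side','s3.png',(370,60,530,220),3.7);save('top','t3.png',(400,160,540,290),4)
goto(.552,-.2,.145,0)"
```

```text
clock: 6.52
eef_pos: [0.5506, -0.1995, 0.1664]
ee_rot: [179.9, 0.0, -0.6]
ft_force: [0.0, 0.3, -1.8]
grip_width: 0.651
clock: 6.78
eef_pos: [0.5515, -0.1946, 0.1666]
ee_rot: [-179.9, -0.0, -0.2]
ft_force: [-0.0, 0.5, -1.5]
grip_width: 0.645
shift [ 0.3  5.  21.7] turn [-0.0007 -0.0003 -0.0032]
6.875 p [ 0.5517 -0.195   0.1667] r [-1.7996e+02 -2.0000e-02 -1.8000e-01] F [-0.2 -0.2 -1.3] T [ 0.104 -0.021 -0.   ] q7 [ 31.  43. -28. 100.  27.  44. -11.] w 55.5
```

View pics/s3.png

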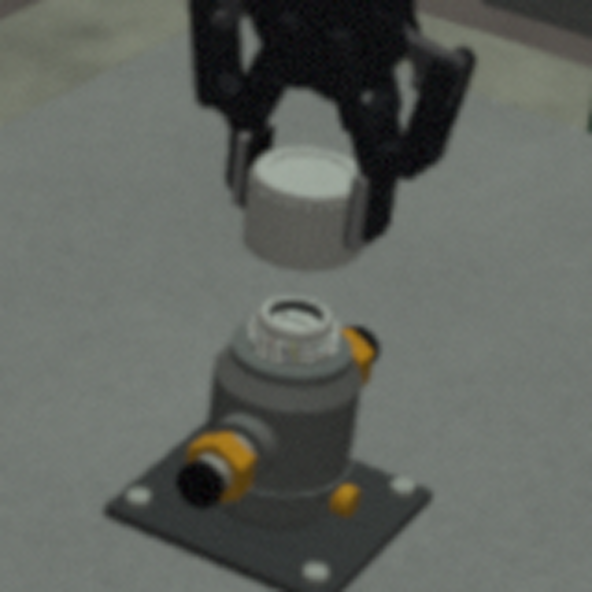

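```bash
cat > fit.py <<'E'
from h import *
def circ(n,c,z,r):
    return np.array([proj(n,np.array([c[0]+r*np.cos(a),c[1]+r*np.sin(a),z])) for a in np.linspace(0,6.28,60)],np.float32)
def fit(n,im,c0,z,r,sg=1,w=.002,cap=80):
    g=cv2.GaussianBlur(cv2.cvtColor(im,cv2.COLOR_RGB2GRAY).astype(np.float32),(0,0),.6)
    f=lambda p:cv2.remap(g,p[None,:,0],p[None,:,1],cv2.INTER_LINEAR)[0]
    def sc(c): return np.clip(sg*(f(circ(n,c,z,r-w))-f(circ(n,c,z,r+w))),-cap,cap).mean()
    G=[(sc((c0[0]+dx,c0[1]+dy)),c0[0]+dx,c0[1]+dy) for dx in np.arange(-.008,.0081,.001) for dy in np.arange(-.008,.0081,.001)]
    G.sort(reverse=True);return np.round(np.mean(G[:4],0),4)
E
python3 - <<'E'
from fit import *
t=cv2.imread('pics/t1.png')[:,:,::-1].copy();s=cv2.imread('pics/s1.png')[:,:,::-1].copy()
for n,im in(('top',t),('side',s)):
    print(n,'capstart',fit(n,im,(.502,.1415),.038,.0275))
    print(n,'flange',fit(n,im,(.552,-.199),.1,.03),'tip r17.5',fit(n,im,(.552,-.199),.118,.0175),'r19',fit(n,im,(.552,-.199),.115,.019))
print('side held cap',fit('side',get_image('side'),(.552,-.195),.198,.0275))
print('pred',proj('side',np.array([.5517,-.195,.1979])),'saw 452.7,107; neck saw 450,145.7')
st()
E
```

```text
top capstart [26.1155  0.5038  0.1415]
top flange [20.0048  0.5572 -0.1985] tip r17.5 [27.6051  0.555  -0.1925] r19 [24.3376  0.5552 -0.1932]
side capstart [25.6776  0.5035  0.142 ]
side flange [14.6885  0.55   -0.2065] tip r17.5 [10.6846  0.5555 -0.2015] r19 [12.2244  0.5575 -0.2065]
side held cap [35.9135  0.5522 -0.1923]
pred [454.56153441 105.56231143] saw 452.7,107; neck saw 450,145.7
6.925 p [ 0.5517 -0.1953  0.1667] r [-1.7997e+02 -2.0000e-02 -2.1000e-01] F [-0.5  0.1 -1.1] T [ 0.021 -0.005 -0.023] q7 [ 31.  43. -28. 100.  27.  44. -11.] w 55.6
```

View pics/t3.png

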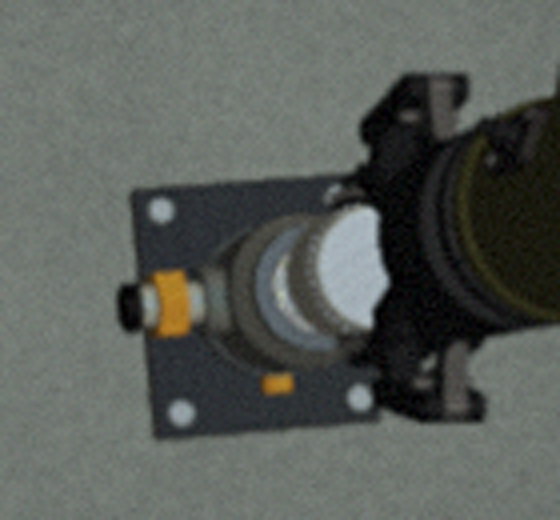

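```bash
python3 - <<'E'
from fit import *
t=cv2.imread('pics/t1.png');s=cv2.imread('pics/s1.png')
o=np.zeros((600,800,3),np.uint8)
def draw(n,im,c,x0,y0,k,ov):
    b=cv2.resize(im[y0:y0+300//k*1,x0:x0+400//k],(400,300),interpolation=cv2.INTER_CUBIC)
    if ov:
      for z,r,col in((.1,.03,(0,0,255)),(.118,.0175,(0,255,0)),(.115,.019,(255,255,0))):
        p=(circ(n,c,z,r)-[x0,y0]+.5)*[400/(400//k),300/(300//k)]
        cv2.polylines(b,[np.round(p).astype(int)],True,col,1)
    return b
c=(.552,-.200)
o[:300,:400]=draw('top',t,c,460,213,8,0);o[:300,400:]=draw('top',t,c,460,213,8,1)
o[300:,:400]=draw('side',s,c,425,132,8,0);o[300:,400:]=draw('side',s,c,425,132,8,1)
cv2.imwrite('pics/n1.png',o)
E
```

```text
(no output)
```

View pics/n1.png

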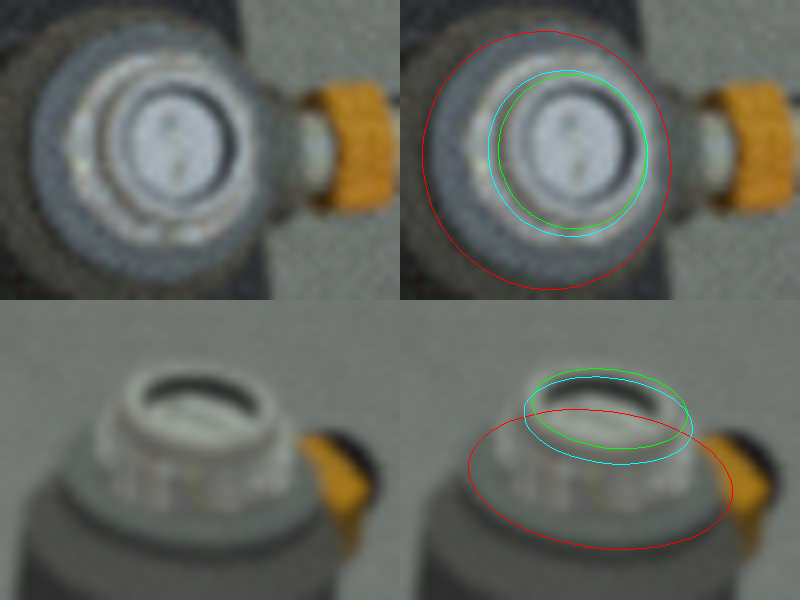

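```bash
python3 - <<'E'
from fit import *
st()
for y in(-.195,-.193):
  for n in('top','side'):
    p=circ(n,(.5517,y),.198,.0275);print(n,y,p.min(0),p.max(0),p.mean(0))
im=cv2.imread('pics/t3.png');g=im.min(2)
# bright disc in crop
m=(cv2.inRange(im,(150,140,130),(255,255,255)));n,l,s,c=cv2.connectedComponentsWithStats(m);k=l[270,345];print(s[k][0]/4+400,s[k][1]/4+160,s[k][2]/4,s[k][3]/4)
im=cv2.imread('pics/s3.png');m=(cv2.inRange(im,(140,140,140),(255,255,255)));n,l,s,c=cv2.connectedComponentsWithStats(m);k=l[178,306];print(s[k]/3.7+[370,60,0,0,0])
E
```

```text
6.925 p [ 0.5517 -0.1953  0.1667] r [-1.7997e+02 -2.0000e-02 -2.1000e-01] F [-0.5  0.1 -1.1] T [ 0.021 -0.005 -0.023] q7 [ 31.  43. -28. 100.  27.  44. -11.] w 55.6
top -0.195 [478.13477 210.29782] [509.679   242.81567] [493.9199  226.27403]
side -0.195 [438.50348  98.44189] [470.6656  112.92499] [454.35645 105.52588]
top -0.193 [476.97726 210.30751] [508.54434 242.83366] [492.77365 226.28778]
side -0.193 [437.86203  98.80803] [470.0672  113.32852] [453.73572 105.91025]
479.75 212.25 17.0 29.25
[439.45945946 100.54054054  25.94594595  12.7027027  878.64864865]
```

```bash
python3 -m inch '[[[1,2,10,0,0,-0.1,50],[1.8,4,20,0,0,-0.25,50],[1.8,4,28,0,0,-0.37,50],[1.8,4,32,0,0,-0.37,50],[1.8,4,32,0,0,-0.37,50],[1.8,4,32,0,0,-0.37,50]]]' 60
python3 - <<'E'
from fit import *
goto(.5535,-.2,.124,21)
E
```

```text
clock: 7.68
eef_pos: [0.5535, -0.2008, 0.1347]
ee_rot: [180.0, -0.0, 20.8]
ft_force: [0.3, 0.4, -1.5]
grip_width: 0.648
shift [ 0.2 -0.7 10.7] turn [ 0.0006 -0.0005 -0.0032]
7.675 p [ 0.5535 -0.2008  0.1347] r [ 1.7997e+02 -3.0000e-02  2.0820e+01] F [ 0.3  0.4 -1.5] T [ 0.002 -0.014  0.036] q7 [ 33.  47. -32. 100.  35.  43.   4.] w 55.3
```

```bash
python3 -m inch '[[[0.2,-0.5,2,0,0,-0.15,50],[0.2,-0.5,4,0,0,-0.3,50],[0.2,-0.5,6,0,0,-0.45,50],[0.2,-0.5,8,0,0,-0.5,50],[0.2,-0.5,8,0,0,-0.5,50],[0.2,-0.5,8,0,0,-0.5,50]]]' 60
python3 - <<'E'
from fit import *
save('side','s4.png',(400,70,500,170),6)
goto(.5535,-.2,.124,49.5)
E
```

```text
clock: 8.43
eef_pos: [0.5534, -0.2004, 0.1266]
ee_rot: [180.0, 0.0, 49.4]
ft_force: [-0.7, 0.6, -1.9]
grip_width: 0.647
shift [ 0.4 -0.2  2.6] turn [ 0.0006  0.     -0.0008]
8.475 p [ 0.5534 -0.2004  0.1266] r [179.96   0.    49.45] F [-0.3 -1.3 -1.4] T [-0.006 -0.027  0.029] q7 [ 37.  49. -39. 101.  42.  46.  27.] w 55.3
```

View pics/s4.png

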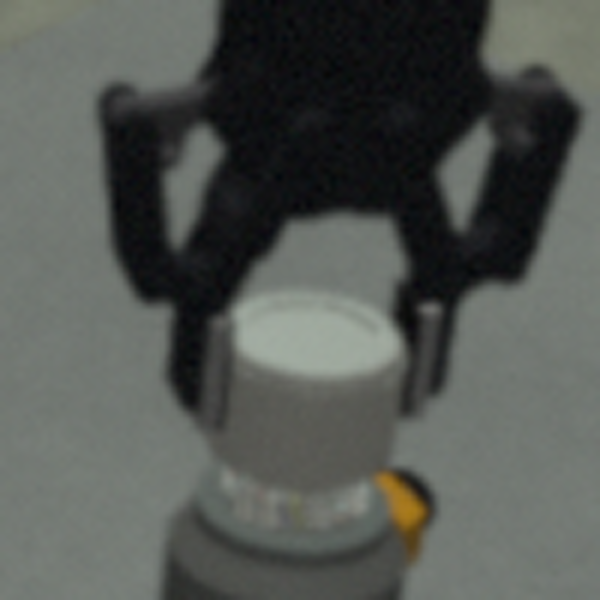

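The picture shows the cap at (312,335 in the crop) centred over the neck, with the flange at (293,515). That agrees to within about 1 mm. I descend gently and watch the force.

```bash
python3 -m inch '[[[0.3,0,2,0,0,0,50],[0.3,0,4,0,0,0,50],[0.3,0,4,0,0,0,50]]]'
python3 -c "
from h import *;st()"
python3 -m inch '[[[0,0,1.5,0,0,0,50],[0,0,3,0,0,0,50],[0,0,3,0,0,0,50]]]'
python3 -c "
from h import *;st()"
```

```text
clock: 8.85
eef_pos: [0.5532, -0.2002, 0.1221]
ee_rot: [-180.0, 0.0, 49.5]
ft_force: [-0.6, -0.1, -1.3]
grip_width: 0.65
8.85 p [ 0.5532 -0.2002  0.1221] r [-1.7998e+02  2.0000e-02  4.9500e+01] F [-0.6 -0.1 -1.3] T [ 0.035 -0.021  0.017] q7 [ 37.  50. -39. 101.  42.  45.  26.] w 55.5
clock: 9.22
eef_pos: [0.5533, -0.2002, 0.1192]
ee_rot: [-180.0, 0.0, 49.5]
ft_force: [0.1, -0.5, -1.6]
grip_width: 0.651
9.225 p [ 0.5533 -0.2002  0.1192] r [-1.7999e+02  1.0000e-02  4.9500e+01] F [ 0.1 -0.5 -1.6] T [-0.002  0.064  0.006] q7 [ 37.  50. -38. 101.  42.  45.  26.] w 55.6
```

```bash
for i in 1 2; do python3 -m inch '[[[0,0,1,0,0,0,50],[0,0,2,0,0,0,50],[0,0,2,0,0,0,50]]]'; python3 -c "
from h import *;st()" | cut -c1-200; done
```

```text
clock: 9.6
eef_pos: [0.553, -0.2007, 0.1171]
ee_rot: [-180.0, 0.1, 49.5]
ft_force: [-1.4, -0.8, -1.2]
grip_width: 0.65
9.6 p [ 0.553  -0.2007  0.1171] r [-1.800e+02  6.000e-02  4.948e+01] F [-1.4 -0.8 -1.2] T [-0.285  0.156 -0.024] q7 [ 37.  50. -38. 101.  43.  45.  26.] w 55.5
clock: 9.98
eef_pos: [0.5531, -0.2006, 0.1152]
ee_rot: [-180.0, 0.1, 49.5]
ft_force: [-3.3, -2.1, -0.9]
grip_width: 0.649
9.975 p [ 0.5531 -0.2006  0.1152] r [-1.7999e+02  5.0000e-02  4.9490e+01] F [-3.3 -2.1 -0.9] T [-0.494  0.386 -0.009] q7 [ 37.  50. -38. 101.  43.  44.  26.] w 55.4
```

```bash
python3 -m inch '[[[-0.4,-0.1,1,0,0,0,50],[-0.4,-0.1,1.5,0,0,0,50],[-0.4,-0.1,1.5,0,0,0,50]]]'; python3 -c "
from h import *;st()" | cut -c1-200;python3 -m inch '[[[0,0,1,0,0,0,50],[0,0,1,0,0,0,50]]]'; python3 -c "
from h import *;st()" | cut -c1-200
```

```text
clock: 10.35
eef_pos: [0.5531, -0.2006, 0.1149]
ee_rot: [179.9, 0.0, 49.5]
ft_force: [-3.1, -1.7, 8.4]
grip_width: 0.648
10.35 p [ 0.5531 -0.2006  0.1149] r [1.7994e+02 3.0000e-02 4.9500e+01] F [-3.1 -1.7  8.4] T [-0.452  0.865 -0.027] q7 [ 37.  50. -38. 101.  43.  44.  26.] w 55.4
clock: 10.6
eef_pos: [0.5532, -0.2006, 0.1147]
ee_rot: [179.9, 0.0, 49.5]
ft_force: [-6.0, -1.8, 14.0]
grip_width: 0.652
10.6 p [ 0.5532 -0.2006  0.1147] r [1.7991e+02 5.0000e-02 4.9490e+01] F [-6.  -1.8 14. ] T [-0.462  1.249 -0.004] q7 [ 37.  50. -38. 101.  43.  44.  26.] w 55.7
```

```bash
python3 -m inch '[[[-0.4,-0.4,-0.1,0,0,-0.07,50],[-0.4,-0.4,-0.2,0,0,-0.14,50],[-0.4,-0.4,-0.3,0,0,-0.21,50],[-0.4,-0.4,-0.4,0,0,-0.28,50],[-0.4,-0.4,-0.5,0,0,-0.35,50],[-0.4,-0.4,-0.5,0,0,-0.35,50]]]'; python3 -c "
from h import *;st()" | cut -c1-200
```

```text
clock: 11.35
eef_pos: [0.5527, -0.2007, 0.1147]
ee_rot: [179.9, 0.0, 69.6]
ft_force: [-3.1, -2.0, 8.8]
grip_width: 0.65
11.35 p [ 0.5527 -0.2007  0.1147] r [1.7993e+02 4.0000e-02 6.9590e+01] F [-3.1 -2.   8.8] T [-0.578  0.964  0.117] q7 [ 39.  52. -43. 101.  47.  47.  42.] w 55.5
```

```bash
for i in 1 2; do python3 -m inch '[[[0,0,0,0,0,-0.07,50],[0,0,0,0,0,-0.14,50],[0,0,0,0,0,-0.21,50],[0,0,-0,0,0,-0.28,50],[0,0,0,0,0,-0.28,50]]]' >/dev/null; python3 -c "
from h import *;st()" | cut -c1-200; done
```

```text
11.975 p [ 0.5525 -0.201   0.1131] r [1.800e+02 2.000e-02 8.553e+01] F [ 0.1 -2.7 -1.5] T [-0.66   0.211 -0.032] q7 [ 41.  53. -47. 101.  50.  49.  56.] w 55.6
12.6 p [ 0.5525 -0.2012  0.1131] r [-1.7999e+02  5.0000e-02  1.0150e+02] F [ 0.9 -3.9 -1.7] T [-0.863  0.197 -0.058] q7 [ 42.  54. -50. 101.  53.  52.  70.] w 55.3
```

```bash
python3 -m inch '[[[-0.5,0,1,0,0,0,50],[-0.5,0,1,0,0,0,50]]]' >/dev/null; python3 -c "
from h import *;st()" | cut -c1-200;  python3 -m inch '[[[0,0,1,0,0,0,50],[0,0,1,0,0,0,50]]]' >/dev/null; python3 -c "
from h import *;st()" | cut -c1-200;python3 -m inch '[[[0,0,1,0,0,0,50],[0,0,1,0,0,0,50]]]' >/dev/null; python3 -c "
from h import *;st()" | cut -c1-200
```

```text
12.85 p [ 0.5527 -0.2012  0.1128] r [1.7999e+02 5.0000e-02 1.0158e+02] F [-2.6 -4.   4. ] T [-0.823  0.47  -0.003] q7 [ 42.  54. -50. 101.  53.  52.  70.] w 55.4
13.1 p [ 0.5527 -0.2012  0.1126] r [1.7998e+02 9.0000e-02 1.0160e+02] F [-4.9 -3.8 10.5] T [-0.89   0.959 -0.034] q7 [ 42.  54. -50. 101.  53.  52.  70.] w 55.6
13.35 p [ 0.5528 -0.2012  0.1125] r [1.7997e+02 1.3000e-01 1.0160e+02] F [-6.4 -3.1 16. ] T [-9.210e-01  1.389e+00  1.000e-03] q7 [ 42.  54. -50. 101.  53.  52.  70.] w 55.2
```

The drop was felt between yaw 70° and 86°: the upward force vanished, and contact then came about 4 mm below where the thread end would have carried it. Now I screw forward, following the pitch (1.9 mm/rad).

```bash
python3 -m inch '[[[-0.1,-0.3,-0.6,0,0,0.0,50],[-0.2,-0.5,-0.6,0,0,0.06,50],[-0.2,-0.5,-0.4,0,0,0.14,50],[-0.2,-0.5,-0.2,0,0,0.22,50],[-0.2,-0.5,-0.1,0,0,0.3,50],[-0.2,-0.5,0.1,0,0,0.38,50],[-0.2,-0.5,0.2,0,0,0.44,50],[-0.2,-0.5,0.3,0,0,0.5,50],[-0.2,-0.5,0.3,0,0,0.5,50]]]' >/dev/null; python3 -c "
from h import *;st()" | cut -c1-200
```

```text
14.475 p [ 0.5545 -0.2015  0.1117] r [ 1.797e+02 -2.000e-02  7.293e+01] F [-0.9 -4.8  8.1] T [-0.987  0.071 -0.103] q7 [ 39.  52. -44. 101.  48.  47.  45.] w 55.6
```

```bash
python3 -m inch '[[[-0.3,-0.4,0,0,0,0.06,50],[-0.7,-0.9,0.2,0,0,0.14,50],[-0.7,-0.9,0.4,0,0,0.22,50],[-0.7,-0.9,0.6,0,0,0.3,50],[-0.7,-0.9,0.7,0,0,0.38,50],[-0.7,-0.9,0.9,0,0,0.46,50],[-0.7,-0.9,1.1,0,0,0.54,50],[-0.7,-0.9,1.15,0,0,0.6,50],[-0.7,-0.9,1.15,0,0,0.6,50]]]' >/dev/null; python3 -c "
from h import *;st()" | cut -c1-200
```

```text
15.6 p [ 0.5538 -0.2012  0.1105] r [179.78  -0.25  38.58] F [-0.7 -3.2  8.2] T [-0.669  0.001 -0.086] q7 [ 35.  50. -35. 101.  41.  42.  17.] w 55.3
```

```bash
python3 -m inch '[[[-0.2,0.2,0.1,0,0,0.06,50],[-0.2,0.2,0.3,0,0,0.15,50],[-0.2,0.2,0.45,0,0,0.24,50],[-0.2,0.2,0.6,0,0,0.33,50],[-0.2,0.2,0.8,0,0,0.42,50],[-0.2,0.2,1,0,0,0.51,50],[-0.2,0.2,1.15,0,0,0.6,50],[-0.2,0.2,1.3,0,0,0.69,50],[-0.2,0.2,1.5,0,0,0.78,50],[-0.2,0.2,1.65,0,0,0.86,50],[-0.2,0.2,1.7,0,0,0.9,50],[-0.2,0.2,1.7,0,0,0.9,50]]]' >/dev/null; python3 -c "
from h import *;st()" | cut -c1-200
```

```text
17.1 p [ 0.5542 -0.2008  0.1088] r [-179.88   -0.37  -12.93] F [ 0.2 -2.1  8.4] T [-0.337 -0.09  -0.075] q7 [ 28.  47. -22. 102.  27.  36. -23.] w 55.3
```

```bash
python3 -m inch '[[[0,0,0.1,0,0,0.06,50],[0,0,0.3,0,0,0.15,50],[0,0,0.45,0,0,0.24,50],[0,0,0.6,0,0,0.33,50],[0,0,0.8,0,0,0.42,50],[0,0,1,0,0,0.51,50],[0,0,1.15,0,0,0.6,50],[0,0,1.3,0,0,0.69,50],[0,0,1.4,0,0,0.75,50],[0,0,1.4,0,0,0.75,50]]]' >/dev/null; python3 -c "
from h import *;st()" | cut -c1-200
```

```text
18.35 p [ 0.5546 -0.2016  0.1074] r [-179.65   -0.29  -55.94] F [ 0.5 -2.3  7.4] T [-0.607 -0.142 -0.072] q7 [ 21.  46. -10. 102.  14.  32. -53.] w 55.3
```

```bash
python3 -m inch '[[[0,0,0.1,0,0,0.08,50],[0,0,0.3,0,0,0.16,50],[0,0,0.45,0,0,0.24,50],[0,0,0.5,0,0,0.32,50],[0,0,0.5,0,0,0.4,50],[0,0,0.5,0,0,0.4,50]]]' 80 >/dev/null; python3 -c "
from h import *;st()" | cut -c1-200
python3 -m inch '[[[0,0,0,0,0,0.05,50],[0,0,0,0,0,0.1,50],[0,0,0,0,0,0.15,50],[0,0,0,0,0,0.2,50],[0,0,0,0,0,0.2,50]]]'  >/dev/null; python3 -c "
from h import *;st()" | cut -c1-200
```

```text
19.1 p [ 0.5538 -0.2016  0.1069] r [-1.7966e+02 -1.2000e-01 -7.8870e+01] F [-0.8 -1.6  9.3] T [-0.319  0.287 -0.093] q7 [ 18.  46.  -4. 102.   5.  31. -68.] w 55.1
19.725 p [ 0.5539 -0.201   0.1069] r [-1.7964e+02 -1.0000e-02 -9.0300e+01] F [-0.3 -0.7 10.4] T [-0.162  0.273 -0.206] q7 [ 16.  46.  -1. 103.   1.  31. -76.] w 55.1
```

```bash
for i in 1 2 3; do python3 -m inch '[[[0,0,0,0,0,0.04,50],[0,0,0,0,0,0.08,50],[0,0,0,0,0,0.08,50]]]' >/dev/null; python3 -c "
from h import *;st()" | cut -c1-200; done
```

```text
20.1 p [ 0.5539 -0.2011  0.1069] r [-1.7964e+02  2.0000e-02 -9.4880e+01] F [-0.8 -0.4 10.5] T [-0.221  0.267 -0.177] q7 [ 15.  46.   0. 103.  -0.  31. -79.] w 55.2
20.475 p [ 0.554  -0.2011  0.1069] r [-1.7963e+02  4.0000e-02 -9.9460e+01] F [-0.8 -0.3 10.8] T [-0.288  0.222 -0.174] q7 [ 15.  46.   1. 103.  -2.  31. -82.] w 55.2
20.85 p [ 0.5541 -0.2012  0.1069] r [-1.7962e+02  6.0000e-02 -1.0403e+02] F [ 0.6 -0.4 10.3] T [-0.309  0.219 -0.139] q7 [ 14.  46.   3. 103.  -4.  31. -85.] w 55.6
```

```bash
for i in 1 2 3; do python3 -m inch '[[[0,0,0,0,0,0.04,50],[0,0,0,0,0,0.08,50],[0,0,0,0,0,0.08,50]]]' >/dev/null; python3 -c "
from h import *;st()" | cut -c1-200; done
```

```text
21.225 p [ 0.5541 -0.2015  0.1069] r [-1.7961e+02  8.0000e-02 -1.0861e+02] F [ 0.7 -1.5  9.7] T [-0.428  0.185 -0.171] q7 [ 13.  46.   4. 103.  -6.  31. -88.] w 55.0
21.6 p [ 0.554  -0.2015  0.1069] r [-1.7963e+02  9.0000e-02 -1.1316e+02] F [-0.2 -1.  10. ] T [-0.421  0.295 -0.021] q7 [ 13.  47.   5. 103.  -7.  31. -91.] w 55.2
21.975 p [ 0.5539 -0.2015  0.1069] r [-1.7965e+02  1.1000e-01 -1.1768e+02] F [-0.5 -1.2 11.2] T [-0.454  0.333  0.247] q7 [ 12.  47.   6. 103.  -9.  31. -94.] w 54.8
```

```bash
for i in 1 2; do python3 -m inch '[[[0,0,0,0,0,0.02,50],[0,0,0,0,0,0.04,50],[0,0,0,0,0,0.04,50]]]' >/dev/null; python3 -c "
from h import *;st();print(sense()['joint_torque'].round(2))" | cut -c1-200; done
```

```text
22.35 p [ 0.5539 -0.2014  0.1069] r [-1.7965e+02  1.1000e-01 -1.1989e+02] F [-0.7 -2.1 10.3] T [-0.474  0.354  0.618] q7 [ 12.  47.   7. 103. -10.  31. -95.] w 55.0
[ -0.37 -47.62   2.    -8.74  -0.92  -0.12  -0.63]
22.725 p [ 0.5539 -0.2014  0.1069] r [-1.7966e+02  1.1000e-01 -1.2213e+02] F [-0.8 -1.4 10.8] T [-0.487  0.38   0.769] q7 [ 11.  47.   7. 103. -11.  31. -97.] w 55.4
[ -0.23 -47.58   2.2   -8.73  -1.1   -0.12  -0.82]
```

```bash
python3 -m inch '[[[0,0,-0.8,0,0,0,85],[0,0,-1,0,0,0,85],[0,0,-1,0,0,0,85],[0,0,-1,0,0,0,85],[0,0,-1,0,0,0,85]]]' 80; python3 -m inch '[[[0,0,-10,0,0,0,85],[0,0,-30,0,0,0,85],[0,0,-60,0,0,0,85],[0,0,-100,0,0,0,85],[0,0,-130,0,0,0,85],[-60,0,-150,0,0,0,85],[-120,0,-150,0,0,0,85],[-160,0,-150,0,0,0,85],[-160,0,-150,0,0,0,85]]]'; python3 -c "
from h import *
st()
a=get_image('side')[100:220,400:500];b=get_image('top')[180:280,420:530]
o=np.zeros((480,800,3),np.uint8);o[:,:400]=cv2.resize(a,(400,480),interpolation=cv2.INTER_CUBIC);o[:364,400:]=cv2.resize(b,(400,364),interpolation=cv2.INTER_CUBIC)
cv2.imwrite('pics/f1.png',o[:,:,::-1])"
```

```text
clock: 23.35
eef_pos: [0.551, -0.2019, 0.1061]
ee_rot: [180.0, -0.0, -122.4]
ft_force: [0.6, -0.7, -0.2]
grip_width: 0.992
clock: 24.48
eef_pos: [0.6384, -0.0613, 0.2565]
ee_rot: [180.0, 0.2, -122.0]
ft_force: [0.3, -0.2, 0.3]
grip_width: 0.993
24.475 p [ 0.6384 -0.0613  0.2565] r [ 179.99    0.2  -121.95] F [ 0.3 -0.2  0.3] T [-0.051 -0.004  0.   ] q7 [  -5.   40.   12.   86.   -9.   56. -112.] w 84.8
```

View pics/f1.png

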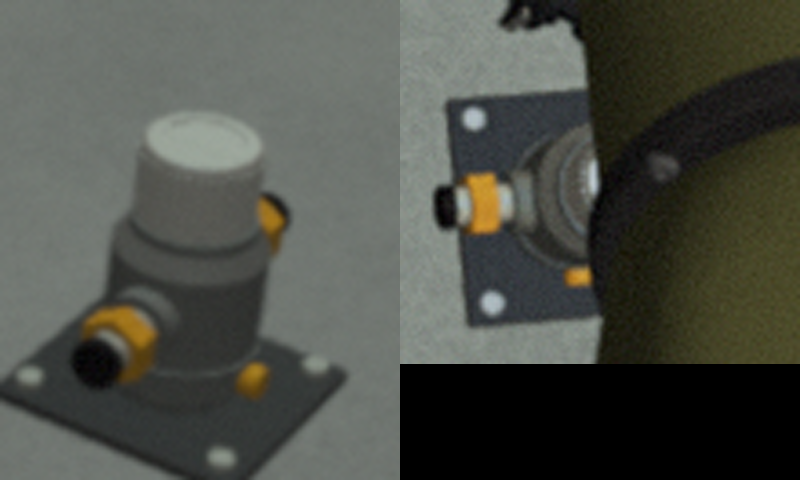

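The cap sits level and flush on the flange (side crop about (200,180), no gap or tilt), and the gripper is clear. Handing in.

```bash
python3 -c "
from cell import *
print(hand_in())"
```

```text
the job is handed in; nothing more can be done
None
```

The aluminium cap is back on the strainer neck, screwed down to its seat and tightened by hand. I handed the job in at about 24.5 s of the 72 s allowed, with the gripper open and clear.

- **Setting and drop:** I put the cap on the neck under about 8–16 N. Turning it backward, I felt it drop between yaw 70° and 86°, when the upward force vanished. Pressing again showed contact about 4 mm below where the thread end would have carried it.
- **Screwing down:** Going forward, the cap came down about 1.9 mm per radian at 8–11 N. It stopped descending with the rim level with the seat. After roughly half a radian of play it clamped.
- **Tightness:** The last reading before release was 0.77 Nm at the wrist and 0.82 Nm at joint 7, inside the 0.4–1 Nm hand-tight range. No reading I took of the wrist force went above about 18 N.
- **Final picture:** The side view shows the cap flush and level on the flange. The top view was mostly hidden by the arm, so it confirms nothing.

**Checks that disagreed:**
- Before clamping, the wrist moment read about −0.1 to −0.2 Nm, the opposite sign to the friction I expected. The true tightening moment may therefore be 0.1–0.2 Nm higher than the reading.
- The two cameras' estimates of the neck position differed by 1–2 mm, so I centred the cap by feel, with side forces up to about 6 N.
- I did not look at the other things on the bench again at the end. The tool passed well above them on every move.

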